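# Lock the hood of the board test jig

## Task

Lock the hood of the board test jig with its slide bolt, without gripping anything: press the spring safety catch bar down with one fingertip and, keeping it held down the whole way, push the bolt's upright post with the other fingertip until the bolt is fully home in the keeper. Then let go, so that the catch springs back up and the bolt stays home. Do not touch, pick up or knock the loose things around the jig.

Things in the scene. Friction and masses are not known exactly. Their poses are not given: they have to be found in the camera images.
- jig: Fixed board test jig: black deck 30 mm high, spanning jig x -115..125, y -165..135 mm. Origin on the table; z up, +y = the bolt's closing direction, +x away from the operator. A low green see-through hood covers x 20..120, y -135..105, top 66 mm above the table. The bolt (14 mm steel rod) lies along y at x = -30, the catch bar parallel to it at x = -85 mm.
- keeper (a point): Centre of the steel keeper bridge's top, 62 mm above the table, at jig x -30, y 95 mm: the bolt's tip goes through it. Two aluminium bridges of the same height guide the rod at jig y -94 and 57 mm. Between y -85 and 50 mm only the post and the catch bar stand higher than 58 mm, on the robot's side of the hood.
- post_top (a point): Centre of the top of the bolt's upright steel post, 105 mm above the table. The post is 22 mm (jig x) x 16 mm (jig y) and rises 50 mm above the rod; it moves with the bolt. Push on its -y face, towards jig +y. Site axes as the jig's.
- bolt (a joint): Bolt slide along jig +y, m: 0 drawn back, 0.045 at the stop (home). Starts at 0 to 0.008. With the catch up it moves only between 0 and about 0.011; with the catch down it slides against 2 to 4 N of friction and stays where left. Let up on the way, the catch's tooth drops into notches of the bolt; at the home end the catch can rise once the bolt is beyond about 0.040.
- bar_top (a point): Centre of the top face of the catch, a flat level steel bar 115 mm long (jig y) x 24 mm wide (jig x) on two sprung posts, at jig x -85, y -27.5 mm. Top 78 mm above the table when up, 68 mm when fully down. It stays level wherever it is pressed; a fingertip may slide along it. Axes as the jig's.
- catch (a joint): Downward travel of the catch, m: 0 up (spring-held), 0.010 fully down on its stop. It frees the bolt beyond about 0.006. Spring: about 2 N to start, 5 N at 0.006 and 7 N at 0.010; more than that only loads the stop.
- jar: Loose small clear jar with white cap, 38 mm across, 42 mm high, standing on the jig's deck at its +y front corner; origin under its centre. Bystander.
- driver: Loose screwdriver, 160 mm long, lying on the table in front of the jig; origin under its middle. Bystander.
- board: Loose green circuit board 50 x 80 mm, up to 16 mm high, lying on the table at the jig's -y side; origin under its centre. Bystander.
- cells: Loose small cardboard box 40 x 30 x 22 mm, on the table at the jig's +y side; origin under its centre. Bystander.

How it is judged:
By the outcome, as a careful person would: the job done as asked, in the order asked, and still so for the second after the job is handed in, with the robot touching nothing.
It also fails if it takes over 35 s, if anything falls off the work surface, if the arm or the gripper's body presses on something with over 40 N, if the wrist force passes 120 N, or if a joint passes its speed limit or range.

## Robot

A 6-joint arm with a two-finger parallel gripper is mounted at the origin on the work surface. World frame = base frame: x ahead of the robot, y to its left, z up, the work surface at z = 0. Lengths are in m, angles in degrees, forces in N, time in s.
With the tool pointing down it reaches from about 0.4 to 0.825 m from the base axis. Payload 7 kg.
Tool frame: the origin (TCP) lies on the centre line of the jaws, within the pads' length; the fingertips stand 8 mm ahead of it and the grasp point (between the pads) lies 11 mm behind it; z points along the fingers, y is the line along which they close (so a half turn about z gives the same grasp; the last joint's range is limited). The gripper opens to 88 mm and grips with 3 to 60 N. Pads are 19 mm wide; open, the fingers measure 130 mm over their backs; the gripper's body (78 mm by 193 mm) begins 47 mm behind the grasp point.
Start: joints at [89.273, 20.546, 0.682, 0, -70.136, -16.507], TCP at [0.2, 0.645, 0.235] pointing down, gripper open.
Joint ranges: [-176.03, 176.03], [-82.01, 121.73], [-58.28, 71.71], [-173.87, 95.51], [-174.79, -0.11], [-173.66, 173.66]. Speed limits (degrees/s): [136.94, 136.94, 172.46, 180, 180, 180].

## Interface

Orientations are given as [roll, pitch, yaw] about the fixed x, y, z axes, in that order (R = Rz(yaw) Ry(pitch) Rx(roll)).
In Python, from plant import ctrl, vision gives the robot as it stands. The module is installed in compiled form; this text tells all that it offers.
- The arm moves only by the tool move_arm, never from a script. Its argument "moves" is one flat list of numbers, 7 for each row, row after row: the finger opening in cm, from 0 to 8.76, then the shift along the tool's x, y, z in cm, then the turn, a rotation vector about the tool's x, y, z in rad. A call has 1 to 8 rows; each row shifts and turns the commanded pose from where the row before left it, along the tool's axes as they then stand; what a row does not reach is not made up. A row lasts 1/10 s, in which the tool goes at most 50 mm and 8.59 degrees, less where a joint would pass 70% of its speed; a pose out of reach is approached as far as the arm can. A call with a gripper value outside its range is refused whole. The fingers move at their own pace and stop on an object; the grip force is fixed at half the most. Time passes only in rows, so rows that do not move let the fingers close. It gives the time, the measured TCP pose, the force, the opening and the grip force at its end, in the units of the state.
- ctrl.get_obs(): the state, without advancing time (a new reading comes with each control period).
- vision.snapshot(name): name is "scene" or "side" or "wrist"; returns (picture, depth): 384x512x3 uint8, red, green, blue; 384x512 float32, m along the optical axis (not along the pixel's ray), 0 where there is no reading.
- vision.camera_model(name): a dict with "vertical_fov" (degrees; the focal length in pixels is half the picture's height over the tangent of half this angle, whatever the lens; pixels are square), "cx", "cy" (the principal point, pixels), "cam_to_world" (4x4, takes a point from camera to world coordinates). Camera axes: x right, y down, z forward; pixel columns grow to the right and rows downward; lengths in m; the calibration is good to about 2 mm. A picture is of the moment at which its call begins: read the wrist's pose just before it. camera_model takes no time and is no camera call; for the wrist camera it gives the pose at the moment of the call.
- ctrl.close_job(): hands the job in; it is judged then, once.
The state is a dict: "clock": time; "joint_pos": joint angles; "qvel": joint speeds; "tau": joint torques, N m; "tool_pos": TCP position; "orientation": TCP orientation; "force": force on the tool from outside, world axes, zero at the start; "moment": the same for the moment, N m; "opening": finger opening in m; "gripper_force": force on a finger pad.
Only numpy, scipy, OpenCV 4.12 (cv2) and the standard library are available. Lean on these libraries where they do the work, as an engineer would, in place of code of your own. Each camera call takes 0.05 s, during which the arm holds its last target. There are 200 camera calls.

## Working session

There is one attempt and no reset: what is moved stays moved. The work goes in short steps, Python scripts to look and compute and a tool call to move; the robot and the scene stay as the last step left them, time stands still between calls to the robot, and variables do not carry over. Pictures are saved under pics/ and viewed, at most 10 in all, crops included, and the job is handed in when it is done.

Besides the shell and the picture viewer there is one more tool, called by a JSON object that holds its "fn" and its "kwargs". move_arm: Moves the arm, as the interface text tells. Its arguments: {"type":"object","properties":{"moves":{"type":"array"}},"required":["moves"]}

```bash
mkdir -p pics
cat > h.py <<'E'
import numpy as np,cv2
from plant import ctrl,vision
def snap(n,f):
    m=vision.camera_model(n); p,d=vision.snapshot(n); cv2.imwrite('pics/'+f+'.png',p[:,:,::-1]); np.savez('pics/'+f+'.npz',p=p,d=d,T=m['cam_to_world'],f=192/np.tan(np.radians(m['vertical_fov']/2)),c=[m['cx'],m['cy']])
def P(f,u,v,z=None):
    q=np.load('pics/'+f+'.npz'); T=q['T']
    r=np.array([(u-q['c'][0])/q['f'],(v-q['c'][1])/q['f'],1]); 
    if z is None: k=q['d'][int(v),int(u)]
    else: k=(z-T[2,3])/(T[:3,:3]@r)[2]
    return T[:3,:3]@(r*k)+T[:3,3]
E
python3 - <<'E'
from h import *
o=ctrl.get_obs();print(o)
for n in('scene','side','wrist'):
    snap(n,n+'1'); q=np.load(f'pics/{n}1.npz'); print(n,q['T'].round(3),q['f'],q['c'])
a=[cv2.imread(f'pics/{n}1.png') for n in('scene','side','wrist')]
cv2.imwrite('pics/m.png',cv2.resize(np.vstack([np.hstack(a[:2]),np.hstack([a[2],a[2]*0])]),(800,600)))
E
```

```text
{'clock': 0.0, 'joint_pos': array([ 8.92742730e+01,  2.05915652e+01,  6.33942585e-01, -2.15611715e-02,
       -7.01351128e+01, -1.65057950e+01]), 'qvel': array([ 0.07588529,  0.03460965, -0.09415501,  0.06957358,  0.03514166,
        0.05731366]), 'tau': array([ 9.52384798e-04, -5.82716453e+01,  2.93057477e+01,  6.99715421e+00,
        7.24798796e-03, -1.64380212e-04]), 'tool_pos': array([0.19984499, 0.64424058, 0.23361795]), 'orientation': array([ 1.79905327e+02, -6.91645407e-03, -1.72388592e+01]), 'force': array([-0.07863641,  0.3423514 ,  0.4743804 ]), 'moment': array([ 0.01039196,  0.04353387, -0.00231987]), 'gripper_force': 0.0, 'opening': 0.08781310308241151}
scene [[-0.081  0.842 -0.533  0.94 ]
 [ 0.997  0.076 -0.031  0.039]
 [ 0.014 -0.534 -0.845  0.751]
 [ 0.     0.     0.     1.   ]] 369.38284479100764 [258.88161931 188.09510266]
side [[-0.947 -0.254  0.198  0.28 ]
 [-0.322  0.717 -0.618  0.714]
 [ 0.015 -0.649 -0.76   0.979]
 [ 0.     0.     0.     1.   ]] 447.40996098446163 [251.55998675 194.10938863]
wrist [[-0.295 -0.924 -0.244  0.265]
 [-0.955  0.286  0.074  0.624]
 [ 0.002  0.255 -0.967  0.383]
 [ 0.     0.     0.     1.   ]] 300.55606248430735 [251.43544216 192.66982427]
```

View pics/m.png

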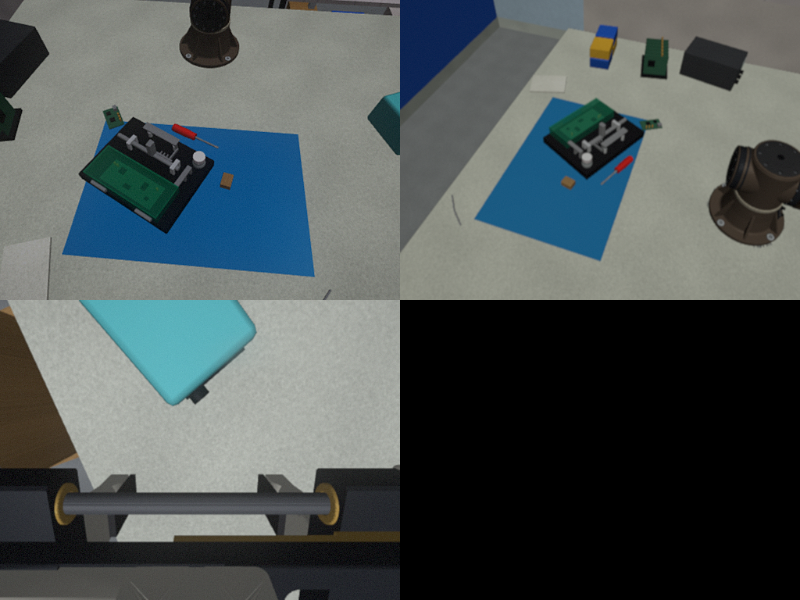

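The scene and side views show the jig around (146,175) and (595,140) of the montage, to the robot's right; the wrist camera doesn't see it yet. I'll enlarge crops of both.

Run:
```python
import cv2,numpy as np
a=cv2.imread('pics/scene1.png')[145:300,95:310];b=cv2.imread('pics/side1.png')[115:255,170:340]
# scene crop origin (95,145) x3.7 ; side crop origin(170,115)
cv2.imwrite('pics/c1.png',cv2.resize(a,None,fx=3.7,fy=3.7,interpolation=cv2.INTER_CUBIC))
cv2.imwrite('pics/c2.png',cv2.resize(b,None,fx=4,fy=4,interpolation=cv2.INTER_CUBIC))
```

```text
(no output)
```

View pics/c1.png

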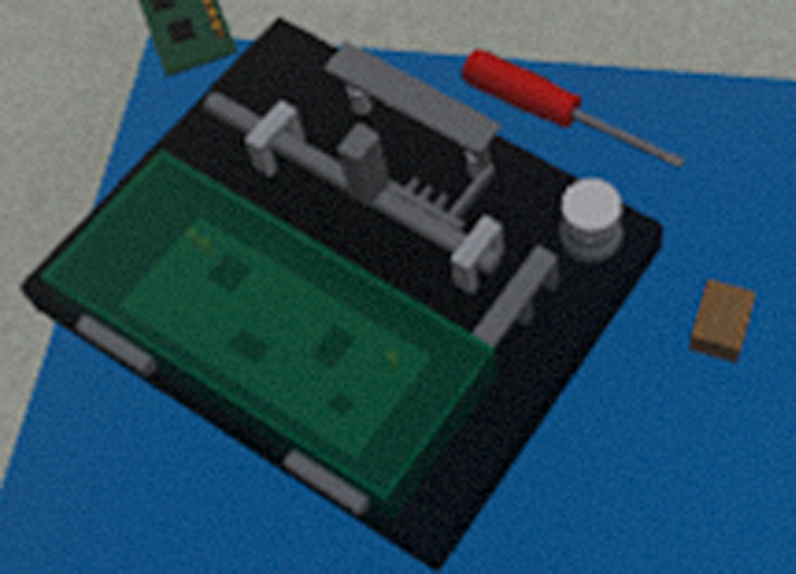

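View pics/c2.png

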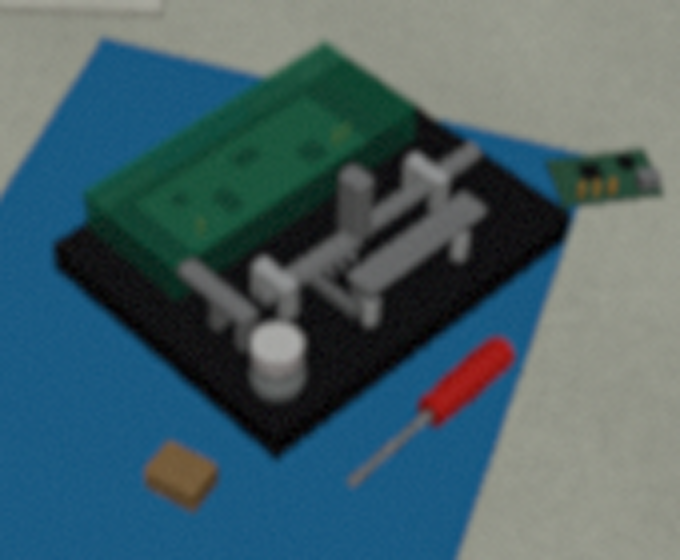

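The crops show the deck, with the bar top centred at (413,97) scene crop / (418,243) side crop and the post top at (362,145) / (355,175). The driver and jar lie on the +y and near sides, the board by the -y end. Next I'll fit the pose.

Run:
```python
from h import *
from scipy.optimize import least_squares
S=lambda u,v:('scene1',95+u/3.7,145+v/3.7); D=lambda u,v:('side1',170+u/4,115+v/4)
def proj(f,X):
    q=np.load(f'pics/{f}.npz');T=q['T'];c=T[:3,:3].T@(X-T[:3,3]);return c[:2]/c[2]*q['f']+q['c']
def tri(a,b):
    r=least_squares(lambda X:np.r_[proj(a[0],X)-a[1:],proj(b[0],X)-b[1:]],[.5,-.2,.05]);return r.x,r.fun
bar=tri(S(413,97),D(418,243));post=tri(S(362,145),D(355,175));jar=tri(S(592,200),D(278,340))
print('bar',bar,'post',post,'jar',jar)
for n,a,b in[('b-',S(336,55),D(478,201)),('b+',S(493,138),D(357,284)),('keeper',S(518,293),D(213,288))]: print(n,tri(a,b))
pts=[((-115,-165,30),S(280,18)),((-115,135,30),S(661,230)),((125,-165,30),S(22,285)),((-115,135,30),D(277,447)),((-115,-165,30),D(572,222)),((-85,-27.5,78),S(413,97)),((-85,-27.5,78),D(418,243)),((125,135,30),D(55,250)),((-30,57,62),S(480,237)),((-30,57,62),D(274,277)),((-30,-94,62),S(274,122)),((-30,-94,62),D(426,172))]
def res(p):
    c,s=np.cos(p[3]),np.sin(p[3]);R=np.array([[c,-s,0],[s,c,0],[0,0,1]])
    return np.concatenate([proj(i[0],R@(np.array(X)/1e3)+p[:3])-i[1:] for X,i in pts])
r=least_squares(res,[.5,-.2,0,.5],loss='soft_l1');print(r.x,np.degrees(r.x[3]),res(r.x).reshape(-1,2).round(1))
c,s=np.cos(r.x[3]),np.sin(r.x[3]);R=np.array([[c,-s,0],[s,c,0],[0,0,1]])
for n,o in(('bar',bar),('post',post),('jar',jar)):print(n,R.T@(o[0]-r.x[:3]))
```

```text
bar (array([ 0.47840192, -0.10600474,  0.07311715]), array([-0.23227858, -0.28002471, -0.32933498,  0.31140684])) post (array([ 0.53248969, -0.12406397,  0.10216755]), array([-0.56824464, -0.68470119, -0.86144729,  0.81243401])) jar (array([0.54029769, 0.00760043, 0.07257432]), array([-0.24699093, -0.28582078, -0.3706937 ,  0.2829214 ]))
b- (array([ 0.45059104, -0.1585092 ,  0.07242408]), array([-0.3710015 , -0.45507365, -0.5126781 ,  0.52918063]))
b+ (array([ 0.50550258, -0.05381092,  0.07613617]), array([-0.17935836, -0.2124726 , -0.26081598,  0.22532807]))
keeper (array([ 0.59959666, -0.02837648,  0.0641259 ]), array([-0.07521825, -0.08662842, -0.12113043,  0.09009051]))
[ 0.56503126 -0.12101088 -0.00715719 -0.47824409] -27.401367740760257 [[ 0.3 -0.6]
 [ 1.  -1.5]
 [-0.2  0.1]
 [-0.2 -0.9]
 [ 0.5 -0.7]
 [-0.2 -0.3]
 [ 0.2  0.9]
 [-1.  -0.4]
 [-0.8  1.4]
 [ 0.3  1. ]
 [-0.2  0.9]
 [ 0.3  0.8]]
bar [-0.08381605 -0.02654612  0.08027434]
post [-0.02748545 -0.01768686  0.10932475]
jar [-0.08114819  0.10279877  0.07973151]
```

Run:
```python
from h import *
for n in('scene1','side1','wrist1'):
    q=np.load(f'pics/{n}.npz');v,u=np.mgrid[:384,:512];d=q['d'];T=q['T']
    X=np.stack([(u-q['c'][0])/q['f']*d,(v-q['c'][1])/q['f']*d,d],-1)@T[:3,:3].T+T[:3,3]
    r=np.hypot(X[...,0],X[...,1]);a=np.degrees(np.arctan2(X[...,1],X[...,0]))
    for lo in range(-40,100,20):
        m=(d>0)&(r>.3)&(r<.9)&(a>lo)&(a<lo+20)
        if m.sum()>50: print(n,lo,m.sum(),np.percentile(X[...,2][m],[50,99.5]).round(3))
```

```text
scene1 -40 20316 [0.    0.067]
scene1 -20 27415 [0.001 0.08 ]
scene1 0 26397 [0.    0.069]
scene1 20 23522 [-0.     0.003]
scene1 40 13610 [-0.001  0.109]
scene1 60 5857 [-0.001  0.11 ]
scene1 80 5845 [-0.001  0.003]
side1 -40 7726 [-0.     0.089]
side1 -20 11099 [0.003 0.089]
side1 0 15155 [-0.     0.069]
side1 20 21164 [-0.001  0.004]
side1 40 7956 [-0.001  0.003]
side1 60 1429 [-0.001  0.004]
wrist1 40 16272 [-0.    0.11]
wrist1 60 151533 [0.11  0.342]
wrist1 80 9941 [-0.001  0.001]
```

{"fn": "move_arm", "kwargs": {"moves": [3.6,0,0,-4,0,0,0,3.6,0,0,-4,0,0,0]}}

```text
clock: 0.35
tool_pos: [0.1999, 0.6439, 0.3139]
orientation: [179.8, -0.1, -17.2]
force: [0.9, 0.6, 1.0]
opening: 0.0772
gripper_force: 0.0
```

Nothing on the path is taller than 0.11 m. Swinging round now.

{"fn": "move_arm", "kwargs": {"moves": [3.6,4.9,0.18,0,0,0,0.0728,3.6,4.9,0.18,0,0,0,0.0728,3.6,4.9,0.18,0,0,0,0.0728,3.6,4.9,0.18,0,0,0,0.0728,3.6,4.9,0.18,0,0,0,0.0728,3.6,4.9,0.18,0,0,0,0.0728,3.6,4.9,0.18,0,0,0,0.0728,3.6,4.9,0.18,0,0,0,0.0728]}}

```text
clock: 1.15
tool_pos: [0.5222, 0.4273, 0.3139]
orientation: [180.0, -0.0, -50.8]
force: [0.4, 0.5, 0.3]
opening: 0.0357
gripper_force: 0.0
```

{"fn": "move_arm", "kwargs": {"moves": [3.6,4.9,0.18,0,0,0,0.0728,3.6,4.9,0.18,0,0,0,0.0728,3.6,4.9,0.18,0,0,0,0.0728,3.6,4.9,0.18,0,0,0,0.0728,3.6,4.9,0.18,0,0,0,0.0728,3.6,4.9,0.18,0,0,0,0.0728,3.6,4.9,0.18,0,0,0,0.0728,3.6,4.9,0.18,0,0,0,0.0728]}}

```text
clock: 1.95
tool_pos: [0.6704, 0.0699, 0.3139]
orientation: [180.0, -0.0, -84.1]
force: [0.3, -0.0, -0.5]
opening: 0.0361
gripper_force: 0.0
```

{"fn": "move_arm", "kwargs": {"moves": [3.6,4.9,0.18,0,0,0,0.0728,3.6,4.9,0.18,0,0,0,0.0728,3.6,4.9,0.18,0,0,0,0.0728,3.6,4.9,0.18,0,0,0,0.0728,3.6,4.9,0.18,0,0,0,0.0728,3.6,0,0,0,0,0,0]}}

```text
clock: 2.55
tool_pos: [0.6497, -0.1766, 0.3143]
orientation: [179.9, -0.1, -105.3]
force: [0.5, 0.1, -0.6]
opening: 0.0359
gripper_force: 0.0
```

{"fn": "move_arm", "kwargs": {"moves": [3.6,0.08,3.24,1.9,0,0,0,3.6,0.08,3.24,1.9,0,0,0,3.6,0.08,3.24,1.9,0,0,0,3.6,0.08,3.24,1.9,0,0,0,3.6,0.08,3.24,1.9,0,0,0,3.6,0,0,0,0,0,0.1055,3.6,0,0,0,0,0,0.1055,3.6,0,0,0,0,0,0]}}

```text
clock: 3.35
tool_pos: [0.4935, -0.1335, 0.2196]
orientation: [-180.0, 0.0, -117.0]
force: [1.2, -0.8, 1.0]
opening: 0.0364
gripper_force: 0.0
```

Run:
```python
from h import *
o=ctrl.get_obs();print(o['tool_pos'],o['orientation'])
snap('wrist','w2');a=cv2.imread('pics/w2.png');cv2.imwrite('pics/w2b.png',cv2.resize(a,(800,600),interpolation=cv2.INTER_CUBIC))
```

```text
[ 0.49350455 -0.13347724  0.21960964] [-1.79997831e+02  7.41635376e-03 -1.16977740e+02]
```

View pics/w2b.png

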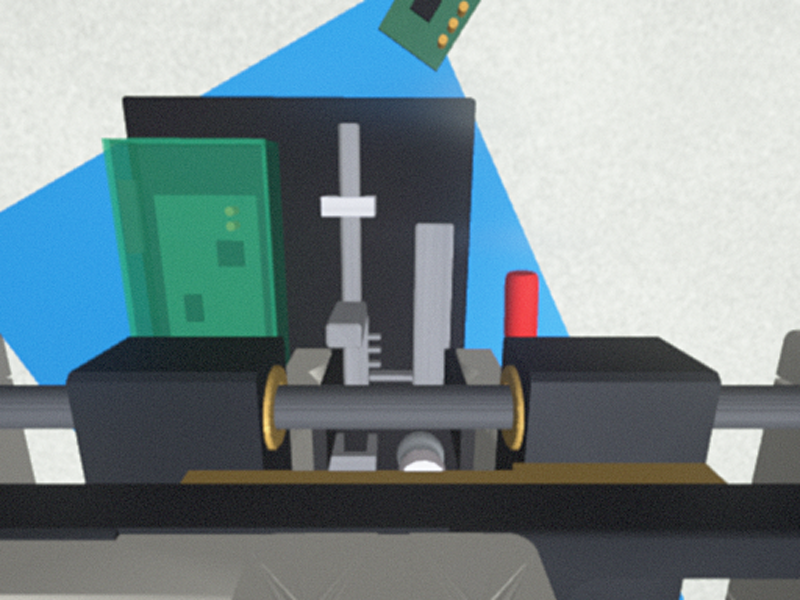

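The wrist view is well aligned: the bar's far end is at (415–453,224), the post's top face spans (327–362,322–346), and the fingers straddle the strip between them. Refining with this view.

Run:
```python
from h import *
k=.64;o=np.array([.56503,-.12101,0]);t=np.radians(-27.4);R=np.array([[np.cos(t),-np.sin(t),0],[np.sin(t),np.cos(t),0],[0,0,1]])
tcp=np.array([ 0.4935, -0.13348,0.2196]);print('tcp jig',R.T@(tcp-o))
for n,u,v,z in[('bar-R',415,224,.078),('bar-L',453,224,.078),('bar430',415,380,.078),('bar430R',447,380,.078),('post',344.5,334,.105),('post-y',344.5,322,.105),('bridge-94',348,206,.062),('deck',474,99,.03),('deck2',124,98,.03)]:
    X=P('w2',u*k,v*k,z);print(n,X.round(4),(R.T@(X-o)).round(4),'depth z',P('w2',u*k,v*k)[2].round(4))
```

```text
tcp jig [-0.05776674 -0.04398915  0.2196    ]
bar-R [ 0.4628 -0.1639  0.078 ] [-0.071  -0.0851  0.078 ] depth z 0.0297
bar-L [ 0.442  -0.1534  0.078 ] [-0.0943 -0.0853  0.078 ] depth z 0.0749
bar430 [ 0.5087 -0.0708  0.078 ] [-0.0731  0.0187  0.078 ] depth z 0.0784
bar430R [ 0.4895 -0.0611  0.078 ] [-0.0946  0.0185  0.078 ] depth z 0.2225
post [ 0.5286 -0.1277  0.105 ] [-0.0293 -0.0227  0.105 ] depth z 0.1031
post-y [ 0.525  -0.1343  0.105 ] [-0.0294 -0.0302  0.105 ] depth z 0.1011
bridge-94 [ 0.4962 -0.192   0.062 ] [-0.0285 -0.0947  0.062 ] depth z 0.0627
deck [ 0.391  -0.2154  0.03  ] [-0.1111 -0.1639  0.03  ] depth z 0.0278
deck2 [ 0.6    -0.3223  0.03  ] [ 0.1237 -0.1626  0.03  ] depth z 0.0296
```

{"fn": "move_arm", "kwargs": {"moves": [3.6,0.8,-0.2,0,0,0,0,3.6,0,0,3.0,0,0,0,3.6,0,0,3.0,0,0,0,3.6,0,0,3.0,0,0,0,3.6,0,0,2.0,0,0,0,3.6,0,0,1.2,0,0,0,3.6,0,0,0,0,0,0]}}

```text
clock: 4.1
tool_pos: [0.491, -0.1421, 0.0961]
orientation: [179.8, -0.1, -116.9]
force: [-0.1, -0.4, 1.6]
opening: 0.036
gripper_force: 0.0
```

Run:
```python
from h import *
o=ctrl.get_obs();print(o['tool_pos'],o['orientation'],o['force'])
snap('side','s3');snap('scene','c3')
b=cv2.imread('pics/side1.png');a=cv2.imread('pics/s3.png')[130:220,200:320];c=cv2.imread('pics/c3.png')[140:230,130:250]
cv2.imwrite('pics/s3b.png',cv2.resize(np.hstack([a,c]),(800,300),interpolation=cv2.INTER_CUBIC))
```

```text
[ 0.49099622 -0.14214591  0.09608937] [ 1.79842374e+02 -9.04452648e-02 -1.16880461e+02] [-0.0621499  -0.40909864  1.61880303]
```

View pics/s3b.png

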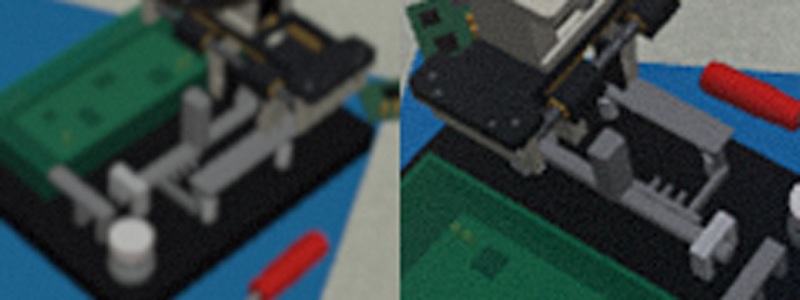

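The fingers are placed as intended: one over the bar (left panel 285,120), the other behind the post (205,60), with space between. Pressing down now.

{"fn": "move_arm", "kwargs": {"moves": [3.6,0,0,0.6,0,0,0,3.6,0,0,0.5,0,0,0,3.6,0,0,0.4,0,0,0,3.6,0,0,0,0,0,0]}}

```text
clock: 4.6
tool_pos: [0.4924, -0.1418, 0.0827]
orientation: [-179.9, 0.0, -116.9]
force: [-0.3, -0.1, 4.6]
opening: 0.0362
gripper_force: 1.9
```

{"fn": "move_arm", "kwargs": {"moves": [3.6,0,0,0.2,0,0,0,3.6,0,0,0.2,0,0,0,3.6,0,0,0,0,0,0]}}

```text
clock: 4.9
tool_pos: [0.4924, -0.1418, 0.0788]
orientation: [-179.9, 0.0, -116.9]
force: [0.3, -0.5, 6.1]
opening: 0.0364
gripper_force: 2.9
```

{"fn": "move_arm", "kwargs": {"moves": [3.6,0,0,0.2,0,0,0,3.6,0,0,0.1,0,0,0,3.6,0,0,0,0,0,0]}}

```text
clock: 5.2
tool_pos: [0.4924, -0.1418, 0.0762]
orientation: [-179.9, 0.0, -116.9]
force: [-0.3, 0.2, 8.9]
opening: 0.0361
gripper_force: 3.9
```

{"fn": "move_arm", "kwargs": {"moves": [3.6,-0.5,0,0.05,0,0,0,3.6,-0.5,0,0,0,0,0,3.6,-0.5,0,0,0,0,0,3.6,-0.5,0,0,0,0,0,3.6,0,0,0,0,0,0]}}

```text
clock: 5.7
tool_pos: [0.5004, -0.1254, 0.0761]
orientation: [180.0, -0.2, -116.8]
force: [-4.3, -7.8, 14.2]
opening: 0.0363
gripper_force: 7.4
```

{"fn": "move_arm", "kwargs": {"moves": [3.6,-0.5,0,0,0,0,0,3.6,-0.5,0,0,0,0,0,3.6,-0.5,0,0,0,0,0,3.6,-0.5,0,0,0,0,0,3.6,0,0,0,0,0,0]}}

```text
clock: 6.2
tool_pos: [0.5094, -0.1077, 0.0761]
orientation: [180.0, -0.2, -116.9]
force: [-3.8, -9.2, 14.7]
opening: 0.0363
gripper_force: 7.7
```

{"fn": "move_arm", "kwargs": {"moves": [3.6,-0.4,0,0,0,0,0,3.6,-0.4,0,0,0,0,0,3.6,-0.3,0,0,0,0,0,3.6,0,0,0,0,0,0]}}

```text
clock: 6.6
tool_pos: [0.5142, -0.0981, 0.0761]
orientation: [180.0, -0.2, -116.9]
force: [-3.7, -10.3, 15.0]
opening: 0.0357
gripper_force: 7.8
```

{"fn": "move_arm", "kwargs": {"moves": [3.6,-0.2,0,0,0,0,0,3.6,-0.2,0,0,0,0,0,3.6,0,0,0,0,0,0]}}

```text
clock: 6.9
tool_pos: [0.5159, -0.0948, 0.0761]
orientation: [180.0, -0.2, -116.9]
force: [-3.8, -11.8, 14.8]
opening: 0.0359
gripper_force: 8.7
```

{"fn": "move_arm", "kwargs": {"moves": [3.6,-0.2,0,0,0,0,0,3.6,0,0,0,0,0,0]}}

```text
clock: 7.1
tool_pos: [0.5159, -0.0945, 0.0761]
orientation: [179.9, -0.3, -116.9]
force: [-4.7, -21.4, 16.5]
opening: 0.0361
gripper_force: 13.3
```

{"fn": "move_arm", "kwargs": {"moves": [3.6,-0.2,0,0,0,0,0,3.6,0,0,0,0,0,0]}}

```text
clock: 7.3
tool_pos: [0.516, -0.0942, 0.0761]
orientation: [179.9, -0.5, -117.0]
force: [-7.1, -30.6, 17.6]
opening: 0.036
gripper_force: 17.5
```

The bolt hit its hard stop (force rose to 30 N with no travel). Easing off the post while still holding the catch, then lifting.

{"fn": "move_arm", "kwargs": {"moves": [3.6,0.4,0,0,0,0,0,3.6,0.4,0,0,0,0,0,3.6,0,0,-0.4,0,0,0,3.6,0,0,-0.6,0,0,0,3.6,0,0,-1.0,0,0,0,3.6,0,0,-3,0,0,0,3.6,0,0,-4,0,0,0,3.6,0,0,-4,0,0,0]}}

```text
clock: 8.1
tool_pos: [0.5137, -0.0964, 0.2061]
orientation: [179.9, -0.1, -116.9]
force: [1.8, 0.1, 0.2]
opening: 0.0357
gripper_force: 0.0
```

{"fn": "move_arm", "kwargs": {"moves": [3.6,3,0,-3,0,0,0,3.6,4,0,0,0,0,0,3.6,0,0,0,0,0,0]}}

```text
clock: 8.4
tool_pos: [0.4812, -0.1608, 0.2362]
orientation: [-180.0, 0.0, -117.0]
force: [0.5, -0.5, 0.4]
opening: 0.036
gripper_force: 0.0
```

Run:
```python
from h import *
o=ctrl.get_obs();print(o['tool_pos'],o['orientation'],o['force'])
for n in('scene','side','wrist'): snap(n,n+'5')
a=cv2.imread('pics/side5.png')[115:235,180:340];c=cv2.imread('pics/scene5.png')[145:265,115:275];w=cv2.imread('pics/wrist5.png')
L=np.vstack([cv2.resize(x,(400,300),interpolation=cv2.INTER_CUBIC) for x in(a,c)])
cv2.imwrite('pics/f.png',np.hstack([L,cv2.resize(w[50:350,130:330],(400,600),interpolation=cv2.INTER_CUBIC)]))
```

```text
[ 0.48116301 -0.16080943  0.23618625] [-1.79988804e+02  2.45730122e-02 -1.17045194e+02] [ 0.50962721 -0.51210452  0.39166799]
```

View pics/f.png

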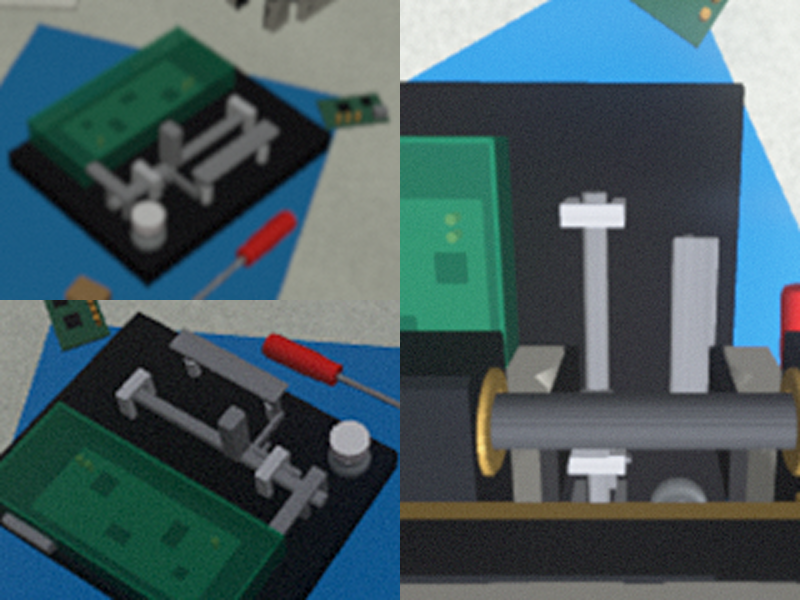

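The bolt tip stands through the keeper (scene panel 318,495), the post is by the front bridge, the bar sits where it was at the start, and the bystanders look unmoved. I'll check the bar height by depth before handing in.

Run:
```python
from h import *
for u,v in((690,270),(692,330),(695,370)): print(P('wrist5',130+(u-400)/2,50+v/2).round(4))
for f in('scene1','scene5'): print(f,[P(f,206.5+i,171+.5*i).round(4).tolist()[2] for i in(-6,0,6)])
z=np.mean([P('wrist5',130+(u-400)/2,50+v/2)[2] for u,v in((690,270),(692,330),(695,370))])
if z>.074: print(ctrl.close_job())
```

```text
[ 0.462  -0.1444  0.0771]
[ 0.4755 -0.1138  0.0766]
[ 0.484  -0.0926  0.0778]
scene1 [0.0776, 0.0786, 0.0753]
scene5 [0.0754, 0.079, 0.0777]
the job is handed in; nothing more can be done
None
```

The bolt was pushed to its hard stop through the keeper with the catch held down all the way. The catch then sprang back up to about 77 mm (78 mm is fully up), the loose things look unmoved in the last pictures, and the job is handed in at about 8.6 s.

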